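# Load the jar row and run the tray out to the gauge

### The arm

A 6-joint arm with a two-finger parallel gripper is mounted at the origin on the work surface. World frame = base frame: x ahead of the robot, y to its left, z up, the work surface at z = 0. Lengths are in mm, angles in degrees, forces in N, time in s.
With the tool pointing down it reaches from about 350 to 850 mm from the base axis. Payload 8.1 kg.
Tool frame: the origin (TCP) lies midway between the tips of the shut fingers; the grasp point (between the pads) lies 19 mm behind it; z points along the fingers, y is the line along which they close (so a half turn about z gives the same grasp; the last joint's range is limited). The gripper opens to 85 mm and grips with 20 to 120 N. Pads are 22 mm wide; open, the fingers measure 114 mm over their backs; the gripper's body (76 mm by 85 mm) begins 54 mm behind the grasp point. The pads swing forward as they close: fully open they stand 13 mm farther back than shut.
Start: joints at [-77.143, 7.471, 85.268, -0, 87.261, -4.893], TCP at [182.941, -571.435, 231.292] pointing down, gripper open.
Joint ranges: [-169.43, 169.43], [-51.17, 129.36], [1.28, 143.12], [-76.62, 256.62], [0, 156.53], [-152.29, 152.29]. Speed limits (degrees/s): [136.94, 136.94, 159.86, 180, 180, 180].

### API

Orientations are given as [roll, pitch, yaw] about the fixed x, y, z axes, in that order (R = Rz(yaw) Ry(pitch) Rx(roll)).
In Python, from bench import sense, snapshot, order, finder gives the robot as it stands.
- The arm moves only by the tool send_rows, never from a script. Its argument "steps" is a list of rows, each a list of 2 entries, a list of its own where there are three numbers: the shift along the world's x, y, z in units of 30 mm (1.0 is 30 mm), then the turn, a rotation vector about the world's x, y, z in rad. In form: [[[dx, dy, dz], [wx, wy, wz]], ...]. A call has 1 to 10 rows; each row is the pose to reach, as a shift and turn from the pose commanded when the call began; what a row does not reach only later rows make up. A row lasts 1/8 s, in which the tool goes at most 62.5 mm and 10.7 degrees, less where a joint would pass 70% of its speed; a pose out of reach is approached as far as the arm can. A call with a gripper value outside its range is refused whole. "fingers" is the closure, from 0 (fully open) to 1 (shut), set as the call begins (left out, the last holds). The fingers move at their own pace and stop on an object; "squeeze" is the grip in N (left out, the last holds). Time passes only in rows, so rows that repeat a pose let the fingers close. It gives the time, the measured TCP pose, the force, the opening and the grip force at its end, in the units of the state.
- sense(): the state, without advancing time (a new reading comes with each control period).
- snapshot(name): name is "side" or "top"; returns a dict with "img" (384x512x3 uint8, red, green, blue), "K" (3x3 intrinsics, pixels), "pose" (4x4, takes a point from camera to world coordinates). Camera axes: x right, y up, looking along -z (the intrinsics and any distortion apply to the point x, -y, -z); pixel columns grow to the right and rows downward; lengths in mm; the calibration is good to about 2 mm. A picture is of the moment at which its call begins. There is no depth.
- order.hand_in(): hands the job in; it is judged then, once.
Trained networks look in the newest picture that a camera, given by its name, has taken for a name from the list of things; names that differ only in an ending like _2 or _b are one class to them, and where a whole thing is asked for, a point or a joint stands for the part that bears it (a point fixed in the world has none). Each returns a list of dicts, best first, with "confidence" (0 to 1); they miss things now and then, are a little off and sometimes report something else, mostly with a low value. They report only what shows in the picture. A call takes as long as a camera call.
- finder.find_in(label, camera): "box" ([left, top, width, height] as shares, 0 to 1, of the picture: columns of its width, rows of its height, round what is visible of it).
- finder.trace(label, camera): "mask" (384x512 bool, what is visible of it) and "box" ([left, top, width, height] as shares, 0 to 1, of the picture: columns of its width, rows of its height, round what is visible of it).
- finder.pinpoint(label, camera): "at" ([column, row] as shares, 0 to 1, of the picture: columns of its width, rows of its height: a listed point, or the origin of a listed thing).
The state is a dict: "time": time; "joint_pos": joint angles; "qd": joint speeds; "joint_efforts": joint torques, N m; "tool_pos": TCP position; "tcp_rot": TCP orientation; "ft_force": force on the tool from outside, world axes, zero at the start; "wrist_torque": the same for the moment, N m; "finger_gap": finger opening in mm; "grip_force": force on a finger pad.
Only numpy, scipy, OpenCV 4.12 (cv2) and the standard library are available. Lean on these libraries where they do the work, as an engineer would, in place of code of your own. Each camera call takes 0.05 s, during which the arm holds its last target. There are 200 camera calls.

### The job

On the raised black stand lies a grey metal tray with one small jar at the middle of its front lip. Stand the two loose jars of the same kind on the tray, one on each side of that jar, so that the three make a straight row close behind the lip with no more than a finger's width between neighbours. Then slide the tray straight out over the stand's edge until its front edge is level with the pointer of the gauge post, and finish still holding the tray with the gripper, level and flat on the stand, since the loaded tray would tip if let go; keep the jars standing, keep the tray off the gauge post, and leave the other things alone.

Things in the scene. Friction and masses are not known exactly. Their poses are not given: they have to be found in the camera images.
- stand: Fixed black raised stand: a flat rectangular top 230 mm long (own x) by 180 mm wide (own y), its upper face 70 mm above the deck, on four short posts. Origin: centre of its underside, on the deck. Own x points outward, the way the tray is to be slid; the outer edge of the top is at own x = +115 mm. No rails or walls on the top.
- tray: Loose grey metal tray (about 0.35 kg), 240 mm long (own x) x 170 wide (own y) x 8 thick, flat on the stand, sliding by dry friction. Origin: centre of its underside. Own x points outward, to the front. Along the front edge a lip 6 mm thick, 6 mm high, inner face at own x = +114 mm. Grip block near the rear (tray_handle). May start a few degrees askew; must end pointing as the stand does.
- tray_front (a point): Middle of the tray's front edge: own x = +120 mm, y = 0, at the tray's upper face (8 mm above the underside).
- tray_handle (a point): Grip point on the tray's black upright grip block: tray x = -95 mm, y = 0, 36 mm above the tray's underside (28 above its upper face). Block 14 mm thick along tray x, 70 mm long along tray y, top 50 mm above the underside. Room all round: grip it from above across its thickness.
- gauge_tip (a point): Top of the pointer's tip on the fixed gauge post, which stands past the stand's outer edge (105 to 130 mm, varies), on its +y side. The pointer is a flat dark steel blade 4 mm thick, 36 long, pointing to stand -y; its top is 92 mm above the deck. Own axes are as the stand's: the tray's front edge must come level with this point along x. The tray passes about 14 mm clear at its side.
- jar_a: White jar with grey cap, 40 mm diameter, 60 mm tall, about 0.13 kg, standing on the tray at the middle of the lip, close behind it. Origin: centre of its underside.
- jar_b: One of the two loose jars, the same as jar_a, standing on the deck. Origin: centre of its underside.
- jar_c: The other loose jar, the same as jar_a, standing on the deck. Origin: centre of its underside.
- bottle: Bystander: larger white bottle with a narrow neck, 44 mm diameter, 104 mm tall, standing on the deck near the loose jars. Origin: centre of its underside. To be left alone.
- tube_block: Bystander: aluminium tube block 86 x 127 x 53 mm on the deck beyond the stand. Origin: centre of its underside. To be left alone.
- tip_rack: Bystander: green pipette tip rack 127 x 86 x 56 mm on the deck. Origin: centre of its underside. To be left alone.
- gauge: The fixed gauge post that carries the pointer. Origin: centre of its foot on the deck, 135 mm to the +y side of the stand's middle line; post 12 mm thick with a 18 mm head, 95 mm tall.

How it is judged (in metres and radians):
On the way:
1. both loose jars stand released in the row on the tray, before the tray is slid out (x of jar_a in the frame of tray between 0.076 and 0.097 m and z of jar_a in the frame of tray between 0.004 and 0.013 m and angle between each of jar_a, jar_b, jar_c's own z axis and vertical below 0.1 rad and x of jar_b in the frame of tray between 0.076 and 0.097 m and z of jar_b in the frame of tray between 0.004 and 0.013 m and x of jar_c in the frame of tray between 0.076 and 0.097 m and z of jar_c in the frame of tray between 0.004 and 0.013 m and horizontal distance between jar_a and jar_b below 0.063 m and horizontal distance between jar_a and jar_c below 0.063 m and horizontal distance between jar_b and jar_c above 0.076 m and contact force between the fingers and jar_a below 0.1 N and contact force between the fingers and jar_b below 0.1 N and contact force between the fingers and jar_c below 0.1 N and x of tray_front in the frame of stand below 0.165 m), for 0.2 s.
At the end, for the whole second after the job is handed in: Tray front within 6 mm of the pointer, yaw within 0.1 rad of the stand, level within 0.035 rad, on the stand, still, off the gauge, gripped (over 1.5 N). Jars upright, released, at most 18 mm behind the lip, jar_b and jar_c either side of jar_a (over 76 mm apart), each within 63 mm of it (x of jar_a in the frame of tray between 0.076 and 0.097 m and z of jar_a in the frame of tray between 0.004 and 0.013 m and angle between each of jar_a, jar_b, jar_c's own z axis and vertical below 0.1 rad and x of jar_b in the frame of tray between 0.076 and 0.097 m and z of jar_b in the frame of tray between 0.004 and 0.013 m and x of jar_c in the frame of tray between 0.076 and 0.097 m and z of jar_c in the frame of tray between 0.004 and 0.013 m and horizontal distance between jar_a and jar_b below 0.063 m and horizontal distance between jar_a and jar_c below 0.063 m and horizontal distance between jar_b and jar_c above 0.076 m and contact force between the fingers and jar_a below 0.1 N and contact force between the fingers and jar_b below 0.1 N and contact force between the fingers and jar_c below 0.1 N and x of tray_front in the frame of gauge_tip between -0.006 and 0.006 m and angle between the x axis of tray and the x axis of stand, either way round below 0.1 rad and angle between tray's own z axis and vertical below 0.035 rad and z of tray in the frame of stand between 0.065 and 0.074 m and contact force between the fingers and tray above 1.5 N and contact force between tray and gauge below 0.3 N and contact force between tray and stand above 0.3 N and linear speed of tray below 0.02 m/s); the arm keeps its last pose, push and grip.
It fails at once if the tray tips (angle between tray's own z axis and vertical above 0.12 rad).
It fails at once if a jar is knocked over (angle between any of jar_a, jar_b, jar_c's own z axis and vertical above 0.5 rad).
It fails at once if a bystander is moved more than 20 mm (distance of any of bottle, tube_block, tip_rack from where it was at the start of the episode above 0.02 m).
It also fails if it takes over 64 s, if anything falls off the work surface, if the arm or the gripper's body presses on something with over 40 N, if the wrist force passes 120 N, or if a joint passes its speed limit or range.

## Working session

There is one attempt and no reset: what is moved stays moved. The work goes in short steps, Python scripts to look and compute and a tool call to move; the robot and the scene stay as the last step left them, time stands still between calls to the robot, and variables do not carry over. Pictures are saved under pics/ and viewed, at most 10 in all, crops included, and the job is handed in when it is done.

Besides the shell and the picture viewer there is one more tool, called after "Call:" in YAML: its name, and indented under it one key for each argument. send_rows: Moves the arm, as the interface text tells. Its arguments: {"type":"object","properties":{"steps":{"type":"array"},"fingers":{"type":"number"},"squeeze":{"type":"number"}},"required":["steps"]}

```bash
mkdir -p pics; cat > h.py <<'E'
import numpy as np, cv2
from bench import sense, snapshot, order, finder
def ray(s,px):
    K=s["K"];P=np.array(s["pose"]);
    d=np.linalg.inv(K)@np.array([px[0],px[1],1.0]); d=np.array([d[0],-d[1],-d[2]])
    return P[:3,3],P[:3,:3]@d
def atz(s,px,z):
    o,d=ray(s,px); t=(z-o[2])/d[2]; return o+t*d
def proj(s,p):
    P=np.array(s["pose"]); c=P[:3,:3].T@(np.array(p,float)-P[:3,3]); u=s["K"]@np.array([c[0],-c[1],-c[2]]); return u[:2]/u[2]
def px(at): return np.array(at)*[512,384]
E
python3 - <<'E'
from h import *
S={}
for c in("top","side"):
    s=snapshot(c);S[c]=s;cv2.imwrite(f"pics/{c}0.png",s["img"][:,:,::-1]);print(c,{k:v for k,v in s.items() if k not in("img","K","pose")},s["K"].tolist(),np.round(s["pose"],3).tolist())
zs=dict(stand=0,tray=70,tray_front=78,tray_handle=106,gauge_tip=92,jar_a=78,jar_b=0,bottle=0,tube_block=0,tip_rack=0,gauge=0)
for c in S:
  for n,z in zs.items():
    for r in finder.pinpoint(n,c)[:4]:
        print(c,n,round(r["confidence"],2),px(r["at"]).round(1),atz(S[c],px(r["at"]),z).round(1)[:2], atz(S[c],px(r["at"]),78).round(1)[:2] if n=='jar_b' else '')
print(sense())
E
```

```text
top {} [[415.9074068984461, 0.0, 257.623178819911], [0.0, 415.9074068984461, 189.8015522971734], [0.0, 0.0, 1.0]] [[0.012, 0.983, -0.181, 405.725], [-1.0, 0.009, -0.018, 83.21], [-0.015, 0.181, 0.983, 1206.981], [0.0, 0.0, 0.0, 1.0]]
side {} [[378.05833069749576, 0.0, 255.91257245382388], [0.0, 378.05833069749576, 194.7327750729187], [0.0, 0.0, 1.0]] [[-0.796, 0.364, -0.483, 17.613], [-0.605, -0.505, 0.616, 802.96], [-0.02, 0.783, 0.622, 829.314], [0.0, 0.0, 0.0, 1.0]]
top stand 0.17 [301.5 221.9] [534. -24.] 
top tray 0.93 [268.7 219.9] [531.1  72. ] 
top tray_front 0.59 [311.1 224.8] [518.2 -43. ] 
top tray_handle 0.57 [236.1 216.8] [534.5 159.2] 
top gauge_tip 0.7 [355.2 191.2] [ 609.4 -161.8] 
top jar_a 0.71 [391.2 253.8] [ 442.9 -255.8] 
top jar_a 0.7 [384.4 187.1] [ 624.2 -245.4] 
top jar_a 0.59 [302.3 225.6] [515.7 -19.1] 
top jar_b 0.71 [391.2 253.8] [ 445.5 -279.2] [ 442.9 -255.8]
top jar_b 0.7 [384.4 187.1] [ 639.3 -268.1] [ 624.2 -245.4]
top jar_b 0.59 [302.3 225.6] [523.3 -26.2] [515.7 -19.1]
top bottle 0.86 [401.7 218.5] [ 547.1 -314. ] 
top tube_block 0.97 [235.9 141.2]
[... 927 characters left out ...]
[ 652.1 -169.9] 
{'time': 1.2, 'joint_pos': array([-7.71429677e+01,  7.47059974e+00,  8.52683686e+01,  1.05907346e-03,
        8.72639258e+01, -4.89149610e+00]), 'qd': array([0.02885031, 0.02124755, 0.09310357, 0.02846368, 0.0116577 ,
       0.10103309]), 'joint_efforts': array([ 3.07360378e-04, -5.69318390e+01, -5.00861156e+01,  2.96081691e-05,
        1.53928238e-03,  3.53605827e-06]), 'tool_pos': array([ 182.94371965, -571.41300936,  231.29267569]), 'tcp_rot': array([-1.79997207e+02, -1.30079252e-03,  1.77484778e+01]), 'ft_force': array([ 0.14719514, -0.68328624,  0.17467193]), 'wrist_torque': array([0.00937688, 0.02972345, 0.01145331]), 'grip_force': 0.0, 'finger_gap': 85.51781489117937}
```

View pics/top0.png

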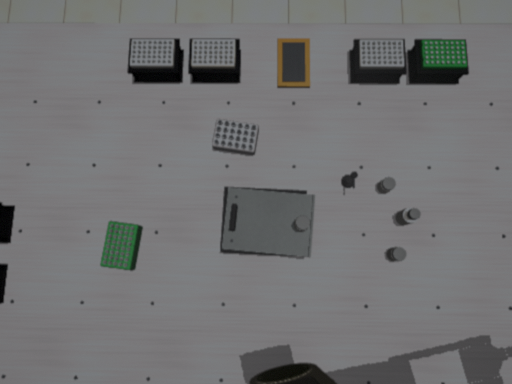

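View pics/side0.png

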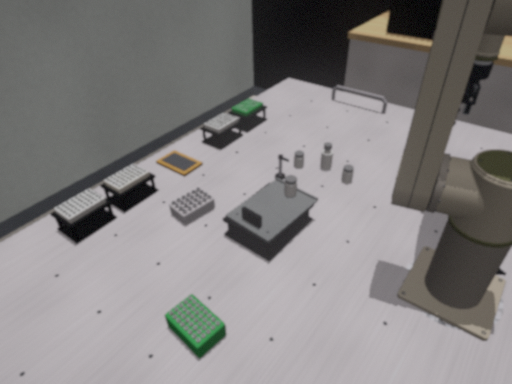

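```bash
cat >> h.py <<'E'
from scipy.optimize import least_squares
def cylbox(s,x,y,z0,r,h):
    t=np.linspace(0,2*np.pi,48); P=[[x+r*np.cos(a),y+r*np.sin(a),z] for a in t for z in(z0,z0+h)]
    q=np.array([proj(s,p) for p in P]); return np.r_[q.min(0),q.max(0)]
def cylfit(s,box,z0,r=20,h=60):
    b=np.array(box)*[512,384,512,384]; b[2:]+=b[:2]
    g=atz(s,(b[:2]+b[2:])/2,z0+h/2)[:2]
    f=least_squares(lambda p:cylbox(s,p[0],p[1],z0,r,h)-b,g); return f.x.round(1),np.round(f.fun,1)
def crop(s,c0,r0,c1,r1,k,fn):
    cv2.imwrite(fn,cv2.resize(s["img"][r0:r1,c0:c1,::-1],None,fx=k,fy=k,interpolation=cv2.INTER_CUBIC))
E
python3 - <<'E'
from h import *
for c in("top","side"):
    s=snapshot(c)
    if c=="top": crop(s,210,130,440,290,3.4,"pics/topc.png")
    else: crop(s,210,130,370,260,4.6,"pics/sidec.png")
    for r in finder.trace("jar_a",c)[:5]:
        b=r["box"]
        print(c,"jar",round(r["confidence"],2),(np.array(b)*[512,384,512,384]).round(1),cylfit(s,b,0),cylfit(s,b,78))
    for n,z in(("tray",78),("tray_handle",120),("stand",70)):
      for r in finder.trace(n,c)[:1]:
        m=r["mask"].astype(np.uint8); q=cv2.findContours(m,0,2)[0]; q=max(q,key=cv2.contourArea)
        w=np.array([atz(s,p[0],z)[:2] for p in q],np.float32); R=cv2.minAreaRect(w)
        print(c,n,round(r["confidence"],2),np.round(R[0],1),np.round(R[1],1),round(R[2],2))
E
```

```text
top jar 0.75 [375.9 177.2  20.4  15.9] (array([ 638.6, -263.6]), array([ 0.2, -0.9, -0.2,  0.9])) (array([ 623. , -240.5]), array([-0.6, -1.5,  0.5,  1.5]))
top jar 0.56 [386.3 246.5  19.9  17.1] (array([ 440.8, -283.1]), array([-0.7,  1. ,  0.6, -1. ])) (array([ 438.4, -258.7]), array([-1.4,  0.4,  1.3, -0.5]))
top tray 0.72 [527.2  75.2] [244.9 174.2] 85.27
top tray_handle 0.83 [522.5  74.8] [234.3 168.4] 84.97
top stand 0.58 [446.6 179.5] [44.3  7.5] 81.33
side jar 0.83 [281.9 176.7  14.4  19.1] (array([573.5, -93.6]), array([ 1.2, -0.8, -1.1,  0.8])) (array([519.5,  -6.2]), array([ 0.5, -2. , -0.5,  1.8]))
side jar 0.63 [295.7 151.2   6.6  16.7] (array([ 636.3, -257.7]), array([-2.4, -1.2,  2.3,  1. ])) (array([ 576.2, -154.5]), array([-3. , -2.3,  2.9,  2. ]))
side jar 0.59 [341.  162.1  12.1  19.5] (array([ 450.3, -289.4]), array([-0.6, -0.2,  0.6,  0.1])) (array([ 408.3, -183. ]), array([-1.4, -1.3,  1.3,  1.1]))
side jar 0.54 [223.1 213.1  85.5  50.6] (array([485.8, 164. ]), array([ 35.9,  14.4, -35.8, -12.1])) (array([440. , 226.5]), array([ 35.2,  13.2, -35.1, -10.8]))
side tray 0.76 [524.8  76.1] [250.4 176.4] 85.84
side tray_handle 0.86 [497.4 115.1] [236.2 165.8] 85.43
side stand 0.77 [465.9 175.3] [259.9 181.1] 42.15
```

View pics/topc.png

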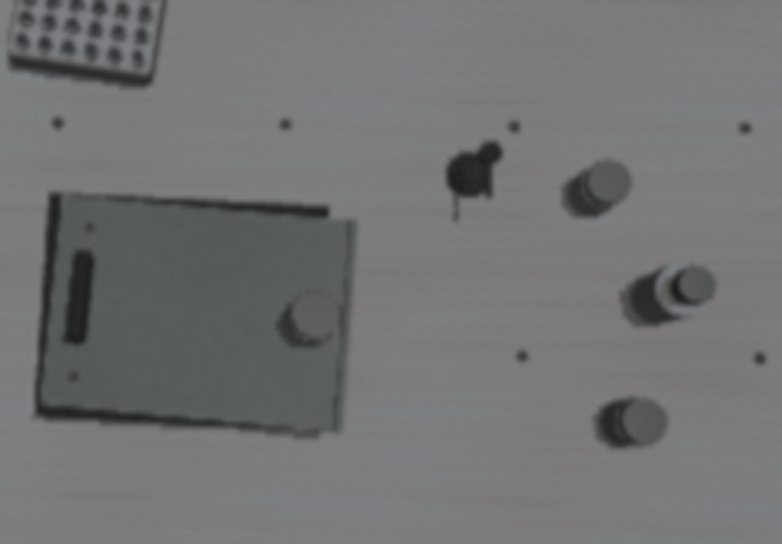

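View pics/sidec.png

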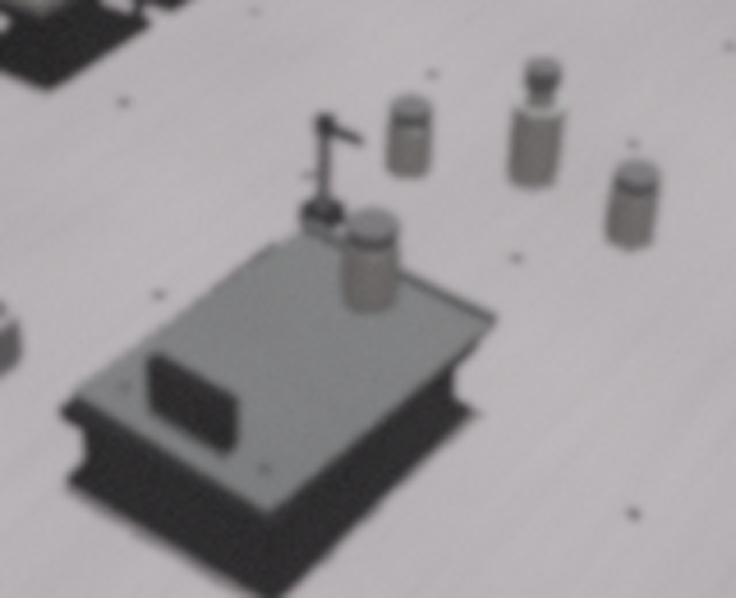

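```bash
python3 - <<'E'
from h import *
T=snapshot("top");S=snapshot("side")
t=lambda u,v:((u+.5)/3.4-.5+210,(v+.5)/3.4-.5+130)
d=lambda u,v:((u+.5)/4.6-.5+210,(v+.5)/4.6-.5+130)
def tri(a,b):
    A=np.zeros((3,3));y=np.zeros(3)
    for s,p in((T,a),(S,b)):
        o,k=ray(s,p);k=k/np.linalg.norm(k);M=np.eye(3)-np.outer(k,k);A+=M;y+=M@o
    return np.linalg.solve(A,y).round(1)
for n,a,b,z in(("far",(608,184),(411,107),60),("near",(643,421),(637,173),60),("a",(316,316),(371,222),138),("bot",(694,285),(543,70),104),("tip",(489,196),(362,141),92),("head",(489,152),(324,120),95)):
    print(n,atz(T,t(*a),z).round(1),atz(S,d(*b),z).round(1),tri(t(*a),d(*b)))
for n,a,z in(("F+",(355,220),84),("F-",(341,432),84),("R+",(60,196),78),("R-",(44,408),78),("h1",(84,252),120),("h2",(75,342),120),("stF+",(329,211),70),("stR+",(50,193),70),("stR-",(38,413),70)):
    print(n,atz(T,t(*a),z).round(1))
for n,a,z in(("F-",(496,318),84),("R-",(268,516),78),("R+",(75,397),78),("h+",(150,356),120),("h-",(238,402),120)):
    print("side",n,atz(S,d(*a),z).round(1))
E
```

```text
far [ 637.3 -262.3   60. ] [ 637.1 -256.7   60. ] [ 639.3 -262.9   55.9]
near [ 444.6 -281.6   60. ] [ 443.7 -276.8   60. ] [ 445.3 -282.5   56.2]
a [517.6 -14.5 138. ] [519.  -10.8 138. ] [519.2 -13.9 135.9]
bot [ 548.6 -312.3  104. ] [ 545.4 -303.6  104. ] [ 550.  -314.5   97. ]
tip [ 620.2 -157.5   92. ] [ 615.9 -149.6   92. ] [ 621.7 -159.    84.7]
head [ 655.5 -157.9   95. ] [ 653.8 -153.4   95. ] [ 656.8 -158.5   91.2]
F+ [601.  -51.3  84. ]
F- [432.5 -38.3  84. ]
R+ [619.5 187.3  78. ]
R- [448.5 195.6  78. ]
h1 [567.4 163.6 120. ]
h2 [497.5 169.  120. ]
stF+ [610.7 -31.9  70. ]
stR+ [623.5 196.3  70. ]
stR- [444.8 201.1  70. ]
side F- [429.2 -30.9  84. ]
side R- [448.3 206.   78. ]
side R+ [612.6 192.7  78. ]
side h+ [566.4 169.5 120. ]
side h- [495.6 171.8 120. ]
```

Call:
send_rows:
  steps:
    - [[0.9,1.0,0],[0,0,-0.04]]
    - [[2.0,2.2,-0.1],[0,0,-0.1]]
    - [[3.4,3.8,-0.3],[0,0,-0.2]]
    - [[4.9,5.5,-0.7],[0,0,-0.28]]
    - [[6.3,7.0,-1.2],[0,0,-0.34]]
    - [[7.5,8.4,-1.8],[0,0,-0.383]]
    - [[8.3,9.3,-2.4],[0,0,-0.383]]
    - [[8.717,9.7,-3],[0,0,-0.383]]
    - [[8.717,9.7,-3.3],[0,0,-0.383]]
    - [[8.717,9.7,-3.3],[0,0,-0.383]]
  fingers: 0
  squeeze: 30

```text
time: 3.05
tool_pos: [443.3, -281.2, 131.6]
tcp_rot: [-180.0, 0.1, -4.2]
ft_force: [-0.0, -0.9, -0.5]
finger_gap: 85.5
grip_force: 0.0
```

```bash
python3 - <<'E'
from h import *
T=snapshot("top");S=snapshot("side");print(sense()["tool_pos"],sense()["tcp_rot"])
a=T["img"][200:300,340:440,::-1];b=S["img"][100:200,290:390,::-1]
cv2.imwrite("pics/pre.png",cv2.resize(np.hstack([a,b]),None,fx=4,fy=4,interpolation=cv2.INTER_CUBIC))
p=sense()["tool_pos"];print(proj(T,p),proj(S,p),proj(T,[444.5,-280,0]),proj(S,[444.5,-280,0]))
E
```

```text
[ 443.96614753 -281.84983393  132.91270492] [ 1.79961460e+02 -2.40281445e-02 -4.29212391e+00]
[408.0153072  252.86328453] [351.45305904 149.0649429 ] [391.52301799 254.14989252] [346.12916464 180.26360674]
```

View pics/pre.png

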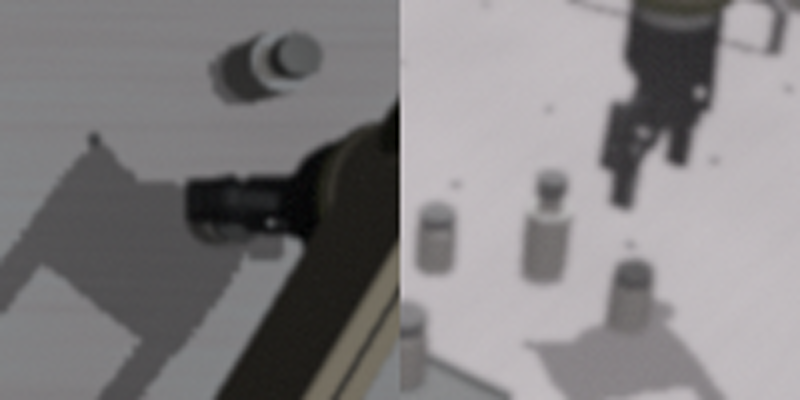

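Call:
send_rows:
  steps:
    - [[0,0,-0.8],[0,0,0]]
    - [[0,0,-1.8],[0,0,0]]
    - [[0,0,-2.8],[0,0,0]]
    - [[0,0,-3.5],[0,0,0]]
    - [[0,0,-3.83],[0,0,0]]
    - [[0,0,-3.83],[0,0,0]]
    - [[0,0,-3.83],[0,0,0]]

```text
time: 4.03
tool_pos: [445.2, -281.3, 18.7]
tcp_rot: [179.9, -0.1, -4.2]
ft_force: [-0.1, 0.1, 0.2]
finger_gap: 85.3
grip_force: 0.0
```

Call:
send_rows:
  steps:
    - [[0,0,0],[0,0,0]]
    - [[0,0,0],[0,0,0]]
    - [[0,0,0],[0,0,0]]
    - [[0,0,0],[0,0,0]]
    - [[0,0,0],[0,0,0]]
    - [[0,0,0],[0,0,0]]
    - [[0,0,0],[0,0,0]]
    - [[0,0,0],[0,0,0]]
  fingers: 1

```text
time: 5.03
tool_pos: [444.8, -280.7, 18.0]
tcp_rot: [180.0, -0.0, -4.2]
ft_force: [-1.5, 0.3, 5.8]
finger_gap: 39.5
grip_force: 30.2
```

Call:
send_rows:
  steps:
    - [[0,0,0.4],[0,0,0]]
    - [[0,0,1.4],[0,0,0]]
    - [[0,0.3,2.7],[0,0,0]]
    - [[0.1,1.3,3.8],[0,0,0]]
    - [[0.2,2.8,4.3],[0,0,0]]
    - [[0.35,4.5,4.3],[0,0,0]]
    - [[0.5,6.2,4.3],[0,0,0]]
    - [[0.65,7.7,4.3],[0,0,0]]
    - [[0.75,8.7,4.3],[0,0,0]]
    - [[0.783,9.02,4.3],[0,0,0]]

```text
time: 6.28
tool_pos: [467.8, -8.3, 146.7]
tcp_rot: [-180.0, -0.0, -4.1]
ft_force: [0.3, 0.3, -1.5]
finger_gap: 39.0
grip_force: 30.5
```

Call:
send_rows:
  steps:
    - [[0,0,0],[0,0,0]]
    - [[0,0,-0.4],[0,0,0]]
    - [[0,0,-0.8],[0,0,0]]
    - [[0,0,-0.8],[0,0,0]]

```text
time: 6.78
tool_pos: [466.5, -10.3, 120.3]
tcp_rot: [-180.0, 0.2, -4.3]
ft_force: [-0.2, -0.5, -0.9]
finger_gap: 38.9
grip_force: 30.5
```

```bash
python3 - <<'E'
from h import *
T=snapshot("top");S=snapshot("side");print(sense()["tool_pos"],sense()["tcp_rot"])
a=T["img"][180:280,220:340,::-1];b=S["img"][140:240,230:350,::-1]
cv2.imwrite("pics/place1.png",cv2.resize(np.hstack([a,b]),None,fx=3.3,fy=3.3,interpolation=cv2.INTER_CUBIC))
E
```

```text
[467.56917559 -10.1978831  121.89337245] [-1.79997910e+02  6.34381165e-02 -4.23447811e+00]
```

View pics/place1.png

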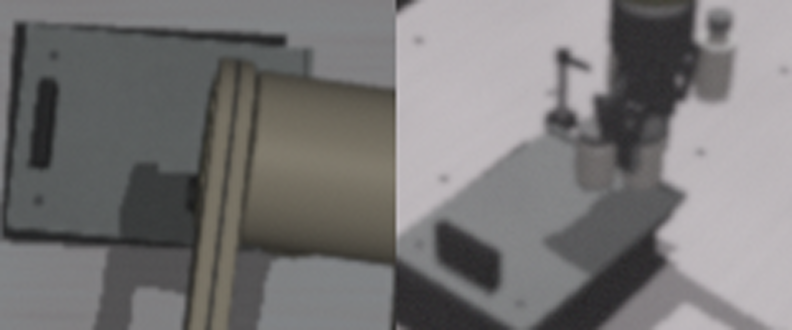

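Call:
send_rows:
  steps:
    - [[0,0,-0.3],[0,0,0]]
    - [[0,0,-0.6],[0,0,0]]
    - [[0,0,-0.78],[0,0,0]]
    - [[0,0,-0.85],[0,0,0]]
    - [[0,0,-0.85],[0,0,0]]
    - [[0,0,-0.85],[0,0,0]]

```text
time: 7.62
tool_pos: [468.2, -9.9, 97.2]
tcp_rot: [180.0, -0.0, -4.2]
ft_force: [0.2, 0.7, -0.2]
finger_gap: 39.0
grip_force: 30.5
```

Call:
send_rows:
  steps:
    - [[0,0,-0.02],[0,0,0]]
    - [[0,0,-0.04],[0,0,0]]
    - [[0,0,-0.04],[0,0,0]]

```text
time: 8.0
tool_pos: [468.1, -9.8, 96.0]
tcp_rot: [180.0, -0.0, -4.2]
ft_force: [-0.8, 0.5, 2.5]
finger_gap: 39.2
grip_force: 30.8
```

Call:
send_rows:
  steps:
    - [[0,0,0],[0,0,0]]
    - [[0,0,0],[0,0,0]]
    - [[0,0,0],[0,0,0]]
    - [[0,0,0],[0,0,0]]
    - [[0,0,0],[0,0,0]]
    - [[0,0,0],[0,0,0]]
  fingers: 0

```text
time: 8.75
tool_pos: [467.9, -9.8, 95.7]
tcp_rot: [-180.0, 0.0, -4.2]
ft_force: [0.6, -0.4, 0.2]
finger_gap: 85.4
grip_force: 0.0
```

Call:
send_rows:
  steps:
    - [[0,0,0.5],[0,0,0]]
    - [[0,0,1.3],[0,0,0]]
    - [[0,0,2.4],[0,0,0]]
    - [[0,-0.4,3.3],[0,0,0]]
    - [[0.8,-1.6,3.7],[0,0,0]]
    - [[2.0,-3.2,3.7],[0,0,0]]
    - [[3.2,-4.9,3.7],[0,0,0]]
    - [[4.3,-6.4,3.5],[0,0,0]]
    - [[5.2,-7.7,3.0],[0,0,0]]
    - [[5.667,-8.4,2.5],[0,0,0]]

```text
time: 10.0
tool_pos: [639.0, -264.3, 171.2]
tcp_rot: [180.0, -0.1, -4.3]
ft_force: [0.4, -0.1, -0.0]
finger_gap: 85.4
grip_force: 0.0
```

```bash
python3 - <<'E'
from h import *
T=snapshot("top");S=snapshot("side");print(sense()["time"],sense()["tool_pos"],sense()["tcp_rot"])
a=T["img"][180:280,220:340,::-1];b=S["img"][120:240,226:346,::-1]
cv2.imwrite("pics/after1.png",np.hstack([cv2.resize(a,(400,333),interpolation=2),cv2.resize(b,(333,333),interpolation=2)]))
for s,c in((T,"top"),(S,"side")):
    for r in finder.trace("jar_a",c)[:4]:
        b=r["box"]; print(c,round(r["confidence"],2),cylfit(s,b,0),cylfit(s,b,78))
E
```

```text
10.1 [ 637.48534789 -263.82538074  168.5402613 ] [-1.79959369e+02  1.67283689e-01 -4.31729568e+00]
top 0.58 (array([471.1, -12.2]), array([-0.4,  0.6,  0.4, -0.7])) (array([466.7,  -5.8]), array([-1. ,  0.1,  0.9, -0.1]))
top 0.5 (array([534.2, -20.1]), array([-1.2, -0.1,  1.2,  0.1])) (array([525.6, -13.2]), array([-1.8, -0.7,  1.7,  0.7]))
side 0.81 (array([556.4, -96.9]), array([ 1.4, -0.4, -1.4,  0.5])) (array([504.1,  -9.3]), array([ 0.8, -1.6, -0.7,  1.5]))
side 0.65 (array([ 637.7, -248.2]), array([-2.5, -0. ,  2.4, -0.1])) (array([ 577.5, -145.9]), array([-3.1, -1.1,  3. ,  0.9]))
side 0.58 (array([ 520.9, -102.1]), array([ 0.6,  1.3, -0.6, -1.2])) (array([472. , -13.9]), array([-0.1,  0.1,  0.1, -0.1]))
side 0.34 (array([ 653.3, -179.3]), array([ 0.2,  5.2, -0.2, -4.9])) (array([591.5, -83.6]), array([-0.4,  4.1,  0.4, -3.9]))
```

View pics/after1.png

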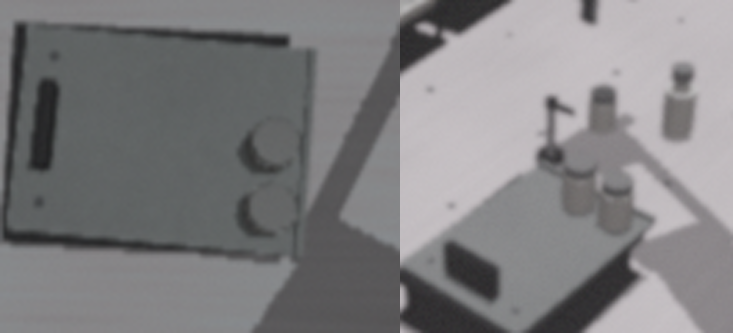

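Call:
send_rows:
  steps:
    - [[0,0,-0.8],[0,0,0]]
    - [[0,0,-2.0],[0,0,0]]
    - [[0,0,-3.2],[0,0,0]]
    - [[0,0,-4.2],[0,0,0]]
    - [[0,0,-4.8],[0,0,0]]
    - [[0,0,-5.09],[0,0,0]]
    - [[0,0,-5.11],[0,0,0]]
    - [[0,0,-5.11],[0,0,0]]

```text
time: 11.2
tool_pos: [638.9, -262.3, 19.0]
tcp_rot: [180.0, -0.1, -4.2]
ft_force: [0.7, -0.1, -0.3]
finger_gap: 85.6
grip_force: 0.0
```

Call:
send_rows:
  steps:
    - [[0,0,0],[0,0,0]]
    - [[0,0,0],[0,0,0]]
    - [[0,0,0],[0,0,0]]
    - [[0,0,0],[0,0,0]]
    - [[0,0,0],[0,0,0]]
    - [[0,0,0],[0,0,0]]
    - [[0,0,0],[0,0,0]]
    - [[0,0,0],[0,0,0]]
  fingers: 1

```text
time: 12.2
tool_pos: [638.3, -262.0, 17.9]
tcp_rot: [180.0, -0.0, -4.2]
ft_force: [-0.9, -0.5, 5.2]
finger_gap: 39.2
grip_force: 30.6
```

Call:
send_rows:
  steps:
    - [[0,0,0.4],[0,0,0]]
    - [[0,0,1.4],[0,0,0]]
    - [[0,0,2.8],[0,0,0]]
    - [[0,0.3,4.0],[0,0,0]]
    - [[-0.3,1.3,4.7],[0,0,0]]
    - [[-0.8,2.8,4.9],[0,0,0]]
    - [[-1.3,4.5,4.9],[0,0,0]]
    - [[-1.8,6.2,4.9],[0,0,0]]
    - [[-2.15,7.5,4.9],[0,0,0]]
    - [[-2.31,8.15,4.9],[0,0,0]]

```text
time: 13.45
tool_pos: [567.8, -15.4, 164.5]
tcp_rot: [-180.0, 0.0, -4.1]
ft_force: [-0.6, -0.1, 0.0]
finger_gap: 39.2
grip_force: 30.5
```

Call:
send_rows:
  steps:
    - [[0,0,0],[0,0,0]]
    - [[0,0,-0.5],[0,0,0]]
    - [[0,0,-1.2],[0,0,0]]
    - [[0,0,-1.8],[0,0,0]]
    - [[0,0,-2.15],[0,0,0]]
    - [[0,0,-2.25],[0,0,0]]
    - [[0,0,-2.25],[0,0,0]]
    - [[0,0,-2.25],[0,0,0]]

```text
time: 14.45
tool_pos: [569.3, -17.3, 97.7]
tcp_rot: [-180.0, -0.1, -4.2]
ft_force: [0.5, -0.5, -0.8]
finger_gap: 39.0
grip_force: 30.6
```

Call:
send_rows:
  steps:
    - [[0,0,-0.02],[0,0,0]]
    - [[0,0,-0.045],[0,0,0]]
    - [[0,0,-0.045],[0,0,0]]

```text
time: 14.82
tool_pos: [568.9, -17.3, 95.9]
tcp_rot: [-180.0, -0.0, -4.2]
ft_force: [0.3, 0.5, 0.8]
finger_gap: 39.2
grip_force: 30.7
```

Call:
send_rows:
  steps:
    - [[0,0,0],[0,0,0]]
    - [[0,0,0],[0,0,0]]
    - [[0,0,0],[0,0,0]]
    - [[0,0,0],[0,0,0]]
    - [[0,0,0],[0,0,0]]
    - [[0,0,0],[0,0,0]]
  fingers: 0

```text
time: 15.58
tool_pos: [568.7, -17.3, 95.5]
tcp_rot: [-180.0, 0.0, -4.2]
ft_force: [-0.1, -0.9, -0.3]
finger_gap: 85.6
grip_force: 0.0
```

Call:
send_rows:
  steps:
    - [[0,0,0.5],[0,0,0]]
    - [[0,0,1.3],[0,0,0]]
    - [[0,0,2.4],[0,0,0]]
    - [[0,0.4,3.3],[0,0,0]]
    - [[-0.1,1.6,3.7],[0,0,0]]
    - [[-0.3,3.2,3.7],[0,0,0]]
    - [[-0.6,4.6,3.7],[0,0,0]]
    - [[-0.9,5.6,3.7],[0,0,0]]
    - [[-1.2,6.1,3.7],[0,0,0]]
    - [[-1.22,6.12,3.7],[0,0,0]]

```text
time: 16.82
tool_pos: [531.8, 166.7, 207.2]
tcp_rot: [-180.0, -0.0, -4.1]
ft_force: [0.2, -0.3, 0.3]
finger_gap: 85.2
grip_force: 0.0
```

```bash
python3 - <<'E'
from h import *
T=snapshot("top");S=snapshot("side");print(sense()["time"],sense()["tool_pos"],sense()["tcp_rot"])
a=T["img"][160:280,216:366,::-1];b=S["img"][130:250,220:370,::-1]
cv2.imwrite("pics/after2.png",np.hstack([cv2.resize(a,(400,320),interpolation=2),cv2.resize(b,(400,320),interpolation=2)]))
for s,c in((T,"top"),(S,"side")):
    for r in finder.trace("jar_a",c)[:4]:
        b=r["box"]; print(c,round(r["confidence"],2),cylfit(s,b,78))
    for n,z in(("tray_front",78),("tray_handle",106),("gauge_tip",92)):
        for r in finder.pinpoint(n,c)[:1]: print(c,n,round(r["confidence"],2),atz(s,px(r["at"]),z).round(1)[:2])
E
```

```text
16.925 [532.30881577 165.4877726  206.90248622] [ 1.79978530e+02 -3.55280745e-02 -4.20882400e+00]
top 0.79 (array([570.9, -17.3]), array([-0. , -1.2,  0. ,  1.2]))
top 0.69 (array([521.5, -13.5]), array([-2.3, -0.5,  2.2,  0.5]))
top 0.51 (array([464.6,  -5.5]), array([-0.9,  0.1,  0.8, -0.1]))
top tray_front 0.58 [523.9 -37.9]
top tray_handle 0.76 [529.9 169.2]
top gauge_tip 0.56 [ 613.8 -157.9]
side 0.78 (array([514.1, -10. ]), array([-1.7, -0.4,  1.7,  0.3]))
side 0.77 (array([466.5, -11.1]), array([-1.3, -1.4,  1.3,  1.3]))
side 0.5 (array([563., -15.]), array([-1.7, -2. ,  1.7,  1.8]))
side tray_front 0.87 [509.6 -31.5]
side tray_handle 0.79 [538.5 179. ]
side gauge_tip 0.65 [ 625.3 -167.2]
```

View pics/after2.png

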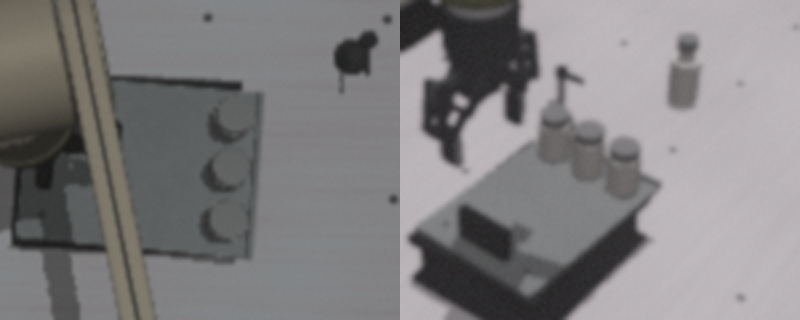

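Call:
send_rows:
  steps:
    - [[0,0,-0.8],[0,0,0]]
    - [[0,0,-1.8],[0,0,0]]
    - [[0,0,-2.8],[0,0,0]]
    - [[0,0,-3.5],[0,0,0]]
    - [[0,0,-3.9],[0,0,0]]
    - [[0,0,-3.97],[0,0,0]]
    - [[0,0,-3.97],[0,0,0]]

```text
time: 18.2
tool_pos: [532.6, 166.4, 88.3]
tcp_rot: [-180.0, -0.1, -4.2]
ft_force: [0.9, 0.6, -0.8]
finger_gap: 85.4
grip_force: 0.0
```

Call:
send_rows:
  steps:
    - [[0,0,0],[0,0,0]]
    - [[0,0,0],[0,0,0]]
    - [[0,0,0],[0,0,0]]
    - [[0,0,0],[0,0,0]]
    - [[0,0,0],[0,0,0]]
    - [[0,0,0],[0,0,0]]
    - [[0,0,0],[0,0,0]]
    - [[0,0,0],[0,0,0]]
    - [[0,0,0],[0,0,0]]
    - [[0,0,0],[0,0,0]]
  fingers: 1
  squeeze: 80

```text
time: 19.45
tool_pos: [532.3, 166.7, 88.0]
tcp_rot: [-180.0, -0.0, -4.2]
ft_force: [-2.1, 3.0, 5.4]
finger_gap: 12.9
grip_force: 78.8
```

Call:
send_rows:
  steps:
    - [[0,-0.02,0],[0,0,0]]
    - [[-0.003,-0.06,0],[0,0,0]]
    - [[-0.007,-0.13,0],[0,0,0]]
    - [[-0.012,-0.22,0],[0,0,0]]
    - [[-0.019,-0.34,0],[0,0,0]]
    - [[-0.027,-0.48,0],[0,0,0]]
    - [[-0.036,-0.64,0],[0,0,0]]
    - [[-0.045,-0.8,0],[0,0,0]]
    - [[-0.054,-0.96,0],[0,0,0]]
    - [[-0.063,-1.12,0],[0,0,0]]

```text
time: 20.7
tool_pos: [530.7, 133.5, 88.0]
tcp_rot: [-179.9, -0.1, -4.2]
ft_force: [0.7, 6.2, 4.0]
finger_gap: 13.0
grip_force: 78.6
```

Call:
send_rows:
  steps:
    - [[-0.009,-0.16,0],[0,0,0]]
    - [[-0.019,-0.34,0],[0,0,0]]
    - [[-0.03,-0.54,0],[0,0,0]]
    - [[-0.042,-0.76,0],[0,0,0]]
    - [[-0.055,-0.98,0],[0,0,0]]
    - [[-0.068,-1.2,0],[0,0,0]]
    - [[-0.08,-1.42,0],[0,0,0]]
    - [[-0.09,-1.62,0],[0,0,0]]
    - [[-0.1,-1.78,0],[0,0,0]]
    - [[-0.106,-1.9,0],[0,0,0]]

```text
time: 21.95
tool_pos: [527.6, 76.6, 88.1]
tcp_rot: [-179.9, -0.1, -4.2]
ft_force: [0.6, 7.8, 5.3]
finger_gap: 13.0
grip_force: 78.7
```

Call:
send_rows:
  steps:
    - [[-0.004,-0.08,0],[0,0,0]]
    - [[-0.007,-0.12,0],[0,0,0]]
    - [[-0.008,-0.14,0],[0,0,0]]
    - [[-0.008,-0.14,0],[0,0,0]]
    - [[-0.008,-0.14,0],[0,0,0]]

```text
time: 22.58
tool_pos: [527.4, 72.5, 88.2]
tcp_rot: [-179.9, -0.1, -4.2]
ft_force: [0.9, 6.6, 4.5]
finger_gap: 13.1
grip_force: 78.8
```

```bash
python3 - <<'E'
from h import *
T=snapshot("top");S=snapshot("side");print(sense()["time"],sense()["tool_pos"],sense()["tcp_rot"])
crop(T,300,160,400,280,5,"pics/t3.png")
a=cv2.imread("pics/t3.png")[:560];b=cv2.resize(S["img"][120:232,240:300,::-1],None,fx=5,fy=5,interpolation=2)
cv2.imwrite("pics/slid.png",np.hstack([a,b]))
for s,c in((T,"top"),(S,"side")):
    for r in finder.trace("jar_a",c)[:4]:
        print(c,round(r["confidence"],2),cylfit(s,r["box"],78))
    for n,z in(("tray_front",78),("tray_handle",106),("gauge_tip",92)):
        for r in finder.pinpoint(n,c)[:1]: print(c,n,round(r["confidence"],2),atz(s,px(r["at"]),z).round(1)[:2])
E
```

```text
22.675 [527.42388304  72.52295653  88.13159414] [-1.79898020e+02 -8.67005691e-02 -4.16703285e+00]
top 0.74 (array([ 514.3, -107.7]), array([-1. ,  0.3,  1. , -0.3]))
top 0.74 (array([753.7, 168. ]), array([ 15.7,   7.1, -16.5,  -7.3]))
top 0.65 (array([ 558.4, -118.4]), array([-0.4, -0.9,  0.4,  1. ]))
top 0.5 (array([ 465.3, -104.2]), array([-0. ,  1.8,  0. , -1.8]))
top tray_front 0.66 [ 520. -138.]
top tray_handle 0.87 [538.   65.2]
top gauge_tip 0.51 [ 614.6 -161.6]
side 0.7 (array([ 466. , -107.9]), array([-0.2, -0.1,  0.2,  0. ]))
side 0.65 (array([505.1, -99.7]), array([-0.4, -0.6,  0.3,  0.6]))
side 0.62 (array([ 562.8, -107.5]), array([-2.2, -2.6,  2.1,  2.3]))
side tray_front 0.7 [ 492.4 -124.5]
side tray_handle 0.7 [526.5 101. ]
```

View pics/slid.png

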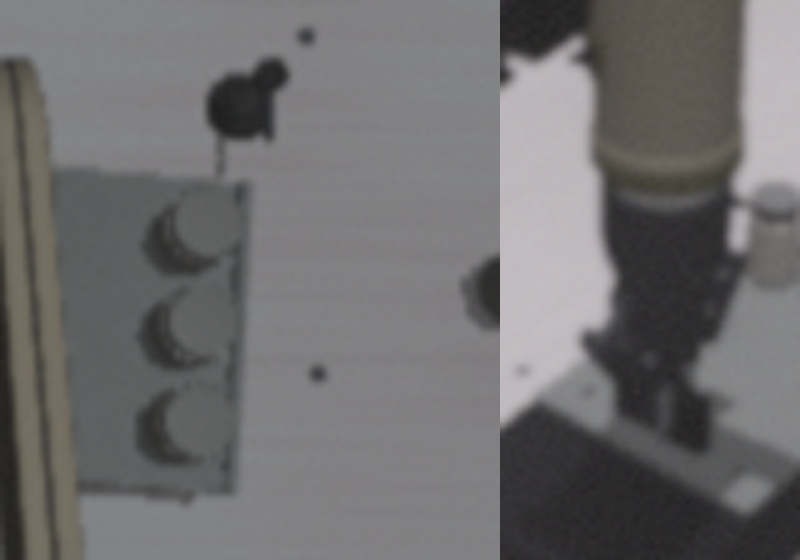

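```bash
python3 - <<'E'
from h import *
T=snapshot("top")
t=lambda u,v:((u+.5)/5-.5+300,(v+.5)/5-.5+160)
for n,a,z in(("F+",(252,182),84),("F-",(237,494),84),("tip",(269,138),92),("head",(270,74),95),("j1",(208,220),138),("ja",(204,322),138),("j2",(199,422),138)): print(n,atz(T,t(*a),z).round(1))
# sub-pixel profiles: gradient across front edge & pointer
g=cv2.cvtColor(T["img"],cv2.COLOR_RGB2GRAY).astype(int)
for r in (185,187,188): print(r,g[r,348:360])
for r in (200,215,230,245): print(r,g[r,340:356])
E
```

```text
F+ [ 597.4 -149.1   84. ]
F- [ 429.2 -136.5   84. ]
tip [ 620.4 -157.3   92. ]
head [ 655.4 -158.3   95. ]
j1 [ 568.  -114.7  138. ]
ja [ 515.1 -111.4  138. ]
j2 [ 464.  -107.6  138. ]
185 [ 40  39  41  42  43  48  76 116 128 128 127 127]
187 [ 64  63  75  98  93  72  85 119 128 130 129 129]
188 [109 108 112 123 118 103 110 125 130 129 129 129]
200 [ 94  95  96  94  94  94  89  76  83  96 114 125 128 127 128 127]
215 [ 92  95  97  97  96  92  73  74  89 105 122 127 128 128 128 127]
230 [ 94  94  93  98 102  94  76  87 102 121 127 129 128 128 128 128]
245 [ 97  97  97  96  97  96  95 102 121 130 130 131 131 131 130 129]
```

```bash
python3 - <<'E'
from h import *
T=snapshot("top")
g=cv2.cvtColor(cv2.imread("pics/top0.png"),cv2.COLOR_BGR2GRAY).astype(float)
def cross(p,a,b,rev=False):
    # first subpixel light->dark crossing
    th=(p[a:a+4].mean()+p[a:b].min())/2
    for i in range(a,b):
        if p[i]>=th>p[i+1]: return i+(p[i]-th)/(p[i]-p[i+1])
def fit(P,ax,name):
    w=np.array([atz(T,p,70)[:2] for p in P]);
    for k in range(3):
        c=np.polyfit(w[:,1-ax],w[:,ax],1); r=w[:,ax]-np.polyval(c,w[:,1-ax]); w=w[abs(r)<2*r.std()+.2]
    print(name,len(w),"slope deg",np.degrees(np.arctan(c[0])).round(2),"rms",r.std().round(2), w.mean(0).round(1))
P=[(c,cross(g[:,c],176,200)) for c in range(230,303)]; fit([p for p in P if p[1]],0,"side+ x(y)")
P=[(cross(g[r],206,232),r) for r in range(192,248)]; fit([p for p in P if p[0]],1,"rear y(x)")
E
```

```text
side+ x(y) 71 slope deg 2.62 rms 0.3 [619.8  77.9]
rear y(x) 56 slope deg -2.49 rms 0.36 [531.2 201.3]
```

Call:
send_rows:
  steps:
    - [[-0.001,-0.03,0],[0,0,0]]
    - [[-0.004,-0.09,0],[0,0,0]]
    - [[-0.008,-0.17,0],[0,0,0]]
    - [[-0.011,-0.25,0],[0,0,0]]
    - [[-0.013,-0.295,0],[0,0,0]]
    - [[-0.014,-0.31,0],[0,0,0]]
    - [[-0.014,-0.31,0],[0,0,0]]
    - [[-0.014,-0.31,0],[0,0,0]]
    - [[-0.014,-0.31,0],[0,0,0]]

```text
time: 24.3
tool_pos: [527.0, 63.3, 88.2]
tcp_rot: [-179.9, -0.1, -4.2]
ft_force: [1.1, 7.6, 5.2]
finger_gap: 12.8
grip_force: 78.8
```

```bash
python3 - <<'E'
from h import *
T=snapshot("top");s=sense();print(s["time"],s["tool_pos"],s["tcp_rot"],s["ft_force"],s["wrist_torque"],s["grip_force"])
crop(T,300,160,400,270,5,"pics/fin.png")
g=cv2.cvtColor(T["img"],cv2.COLOR_RGB2GRAY).astype(int)
print(g[187,348:360])
for r in (200,215,230,245): print(r,g[r,343:359])
E
```

```text
24.35 [527.03253143  63.31148713  88.1720932 ] [-1.79889766e+02 -8.91948213e-02 -4.16680031e+00] [1.15307419 6.72567195 5.20133999] [ 1.15947439  0.08051063 -0.09254383] 78.77936482429504
[ 62  64  76  99  95  73  85 119 129 130 130 130]
200 [ 95  95  94  94  93  94  93  90  79  89 104 122 127 128 128 128]
215 [ 87  93  95  97  98  97  91  72  82  98 120 128 128 128 130 129]
230 [ 93  96  95  94  98  89  71  82  96 115 127 129 128 128 128 129]
245 [ 98  97  97  97  96  96  95  94 111 127 132 131 131 130 131 131]
```

View pics/fin.png

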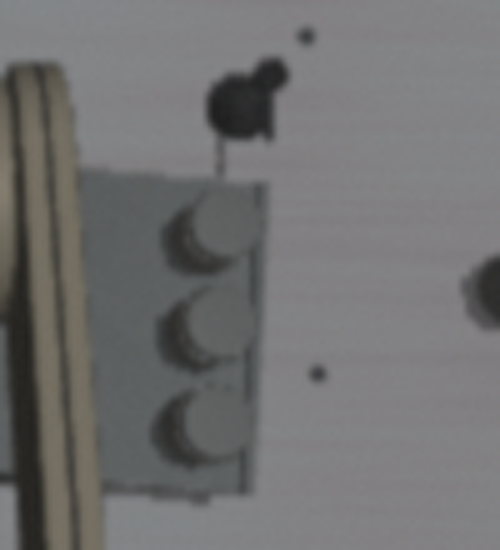

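```bash
python3 -c "
from bench import order
print(order.hand_in())"
```

```text
the job is handed in; nothing more can be done
None
```

The job is handed in, with no verdict returned: both loose jars stand beside jar_a about 50 mm apart (centre to centre), and the tray's front edge measures within about 1 mm of the pointer, with the gripper still holding the tray level on the stand.

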